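Lock the sample block into the thermal cycler

TASK

Slide the cycler's sample block in by its tab until you feel it rest lightly on its seal. Then take the wide-bladed screwdriver from its stand, seat its blade fully in the slot of the cam lock behind the block and turn the cam clockwise until it has caught the bolt and drawn the block up tight: stop when it takes about two and a half times the effort of turning it free, and do not lean on the lock or force it further. Put the screwdriver back upright in its stand and leave everything else on the bench where it is.

Things in the scene. Friction and masses are not known exactly. Their poses are not given: they have to be found in the camera images.
- cycler: Thermal cycler base, grey case 300 x 220 x 85 mm high, fixed. Origin on the bench under it, 20 mm beyond the case's middle; its x axis is the way the block slides in (level, roughly away from the robot), z up. On the deck (85 mm up): two rails along x, the sliding block, and the cam lock 50 mm along +x from the origin, between two 36 mm high seal carriers 40 mm either side.
- block (a joint): Slide of the sample block, m, grows going in along the cycler's +x; 0 = bolt head 12 mm from the cam axis. Starts at -0.045 to -0.02; 2 N friction, stays where left. It meets a sprung rubber seal (9 N per mm) somewhere between -0.001 and +0.0035: the place differs between machines and must be felt. The cam can catch the bolt head from about -0.0012 on.
- push_tab (a point): Middle of the near (robot-side) face of the block's upright tab, 143 mm above the bench, 11 mm below the tab's top edge. The tab is a plate 70 mm wide across the slide, 12 mm thick, standing 34 mm above the aluminium well plates. Push here along the cycler's +x; over 28 N of finger force on the block is too rough.
- bolt_head (a point): Centre of the bolt's head (8 mm ball on a 5 mm neck) that stands out of the block's rear towards the cam, 103 mm above the bench.
- cam_slot (a point): Centre of the mouth of the screwdriver slot, on the cam's axis at its top face, 122 mm above the bench. The steel cam disc is 44 mm across; slot 22 mm long, 5.5 mm wide, 7 mm deep, straight walls. The point's x axis runs along the slot, z up. Seat the blade with a few N: the contact forces may not pass 30 N before the cam turns, 60 N in all while turning.
- cam (a joint): Turn of the cam disc, rad, grows clockwise seen from above; stays where left. Starts at -0.1 to 0.1: mouth open to the bolt. From about 0.36 its spiral wall comes round behind the bolt head and draws the block in, 6 mm per rad. Friction alone takes about 0.09 N m. The blade has 0.2 to 0.35 rad of play in the slot before the disc follows.
- cam_axis (a point): Fixed point on the cycler, on the cam's axis at the disc's top; z up. How tight: torque on the screwdriver is about 0.09 N m turning free, plus about 0.009 N m per N of bolt tension, which eases by up to 3 N on letting go. Right is 8 to 22 N tension (aim for 0.24 N m in all), reached somewhere between 0.65 and 1.6 rad of cam turn; over 22 N harms the seal.
- driver: Wide-bladed black screwdriver, about 90 g, upright in its stand. Origin: centre of the underside of its round flange (38 mm wide, 6 thick), which rests on the stand; z up along it. Handle from 6 to 64 mm above the origin with flat sides: 32 mm along its x, 22 mm along its y (grip across y). Below: 9 mm shaft, then a blade 16 mm wide along x, 3 mm thick, 18 mm long.
- driver_tip (a point): Middle of the blade's end edge, 63 mm below the driver's origin; axes as the driver's.
- stand_top (a point): Centre of the hole's mouth on top of the screwdriver stand, a fixed white block 60 x 60 x 75 mm high; the round hole is 25 mm wide and 70 mm deep.
- rack: Bystander: yellow tube rack 85 x 120 x 28 mm with small tubes. Origin at its underside. Leave alone.
- reagent: Bystander: small reagent bottle, 44 mm diameter, 85 mm high. Origin at its underside. Leave alone.
- tipbox: Bystander: grey pipette tip box 80 x 115 x 62 mm. Origin at its underside. Leave alone.
- small_driver: Bystander: thin small screwdriver, 140 mm, lying on the bench (not the one to use). Origin at its underside. Leave alone.
- jar: Bystander: jar, 60 mm diameter, 70 mm high. Origin at its underside. Leave alone.
- beaker: Bystander: plastic beaker, 64 mm diameter, 80 mm high. Origin at its underside. Leave alone.

How it is judged:
By the outcome, as a careful person would: the job done as asked, in the order asked, and still so for the second after the job is handed in, with the robot touching nothing.
It also fails if it takes over 72 s, if anything falls off the work surface, if the arm or the gripper's body presses on something with over 40 N, if the wrist force passes 120 N, or if a joint passes its speed limit or range.

ROBOT

A 7-joint arm with a two-finger parallel gripper is mounted at the origin on the work surface. World frame = base frame: x ahead of the robot, y to its left, z up, the work surface at z = 0. Lengths are in m, angles in rad, forces in N, time in s.
With the tool pointing down it reaches from about 0.425 to 0.875 m from the base axis. Payload 4.7 kg.
Tool frame: the origin (TCP) lies at the very end of the fingers, on their centre line; the grasp point (between the pads) lies 19 mm behind it (grasp_offset is the z of the grasp point in the tool frame, in m); z points along the fingers, y is the line along which they close (so a half turn about z gives the same grasp; the last joint's range is limited). The gripper opens to 85 mm and grips with 20 to 120 N. Pads are 22 mm wide; open, the fingers measure 114 mm over their backs; the gripper's body (76 mm by 85 mm) begins 54 mm behind the grasp point. The pads swing forward as they close: fully open they stand 13 mm farther back than shut.
Start: joints at [-1.318, 0.321, -0.07, 1.45, 0.023, 1.371, -0.057], TCP at [0.154, 0.632, 0.2] pointing down, gripper open.
Joint ranges: [-2.86, 2.86], [-0.3, 2.09], [-1.38, 1.24], [0.06, 2.45], [-1.56, 4.7], [0.09, 2.05], [-2.69, 2.69]. Speed limits (rad/s): [2.57, 2.57, 3.14, 3.14, 3.14, 3.14, 3.14].

INTERFACE

Orientations are given as a rotation vector (axis times angle).
In Python, from rig import sense, camera, finish_job, grasp_offset gives the robot as it stands.
- The arm moves only by the shell command python3 -m crank 'ROWS' [OPENING] [FORCE]. ROWS is text: rows parted by semicolons, each of 6 numbers parted by spaces: the shift along the tool's x, y, z in mm, then the turn, a rotation vector about the tool's x, y, z in degrees. In form: tx ty tz wx wy wz; .... A call has 1 to 8 rows; each row shifts and turns the commanded pose from where the row before left it, along the tool's axes as they then stand; what a row does not reach is not made up. A row lasts 1/12 s, in which the tool goes at most 41.7 mm and 7.16 degrees, less where a joint would pass 70% of its speed; a pose out of reach is approached as far as the arm can. A call is refused whole if a number of a shift passes 41.7 or a number of a turn 7.16, either way. A call with a gripper value outside its range is refused whole. OPENING is the finger opening in mm, from 0 to 85.4, set as the call begins (- or left out, the last holds). The fingers move at their own pace and stop on an object; FORCE is the grip in N (left out, the last holds). Time passes only in rows, so rows that do not move let the fingers close. It gives the time, the measured TCP pose, the force, the opening and the grip force at its end, in the units of the state.
- sense(): the state, without advancing time (a new reading comes with each control period).
- camera(name): name is "scene" or "top"; returns a dict with "image" (420x560x3 uint8, blue, green, red), "range_z" (420x560 float32, m along the optical axis (not along the pixel's ray), 0 where there is no reading), "fx", "fy", "cx", "cy" (pixels), "cam_to_world" (4x4, takes a point from camera to world coordinates). Camera axes: x right, y down, z forward; pixel columns grow to the right and rows downward; lengths in m; the calibration is good to about 2 mm. A picture is of the moment at which its call begins.
- finish_job(): hands the job in; it is judged then, once.
The state is a dict: "clock": time; "q": joint angles; "qvel": joint speeds; "joint_efforts": joint torques, N m; "ee_pos": TCP position; "tcp_rot": TCP orientation; "ft_force": force on the tool from outside, world axes, zero at the start; "ft_torque": the same for the moment, N m; "gripper_width": finger opening in m; "gripper_force": force on a finger pad.
Only numpy, scipy, OpenCV 4.12 (cv2) and the standard library are available. Lean on these libraries where they do the work, as an engineer would, in place of code of your own. Each camera call takes 0.05 s, during which the arm holds its last target. There are 200 camera calls.

## Working session

There is one attempt and no reset: what is moved stays moved. The work goes in short steps, Python scripts to look and compute and a shell command to move; the robot and the scene stay as the last step left them, time stands still between calls to the robot, and variables do not carry over. Pictures are saved under pics/ and viewed, at most 10 in all, crops included, and the job is handed in when it is done.

```bash
mkdir -p pics; ls; cat > h.py <<'E'
import numpy as np, cv2
from rig import sense, camera, finish_job, grasp_offset
from scipy.spatial.transform import Rotation as R
def snap(n,f):
    c=camera(n); cv2.imwrite(f'pics/{f}.png',c['image']); np.savez(f'pics/{f}.npz',**c); return c
def load(f): return dict(np.load(f'pics/{f}.npz'))
def ray(c,u,v,z):
    "world point on pixel ray at height z"
    T=c['cam_to_world']; d=T[:3,:3]@np.array([(u-c['cx'])/c['fx'],(v-c['cy'])/c['fy'],1]); o=T[:3,3]
    return o+d*(z-o[2])/d[2]
def cloud(c):
    v,u=np.mgrid[:420,:560]; z=c['range_z']; P=np.stack([(u-c['cx'])/c['fx']*z,(v-c['cy'])/c['fy']*z,z],-1)
    return P@c['cam_to_world'][:3,:3].T+c['cam_to_world'][:3,3]
def proj(c,p):
    T=c['cam_to_world']; q=T[:3,:3].T@(np.array(p)-T[:3,3]); return q[0]/q[2]*c['fx']+c['cx'],q[1]/q[2]*c['fy']+c['cy']
def st():
    s=sense(); print({k:np.round(s[k],4).tolist() for k in s if k not in('qvel','joint_efforts')}); return s
E
python3 - <<'E'
from h import *
a=snap('top','t0'); b=snap('scene','s0')
print(a['fx'],a['cam_to_world'].round(3),b['fx'],b['cam_to_world'].round(3),grasp_offset)
st()
cv2.imwrite('pics/both.png',np.vstack([cv2.resize(a['image'],(400,300)),cv2.resize(b['image'],(400,300))]))
E
```

```text
pics
409.01392235380547 [[ 0.02  -0.996  0.086  0.466]
 [-1.    -0.021 -0.005  0.039]
 [ 0.007 -0.086 -0.996  1.213]
 [ 0.     0.     0.     1.   ]] 417.2095152060439 [[ 0.681  0.526 -0.51   1.168]
 [ 0.732 -0.502  0.461 -0.467]
 [-0.013 -0.687 -0.727  0.955]
 [ 0.     0.     0.     1.   ]] -0.0187
{'clock': 0.1, 'q': [-1.3179, 0.3218, -0.0701, 1.4515, 0.0226, 1.3708, -0.0569], 'ee_pos': [0.1537, 0.631, 0.1992], 'tcp_rot': [-0.3741, -3.1191, 0.0027], 'ft_force': [-0.3567, -0.1889, -0.8837], 'ft_torque': [-0.0034, -0.0038, -0.016], 'gripper_force': 0.0, 'gripper_width': 0.0857}
```

View pics/t0.png

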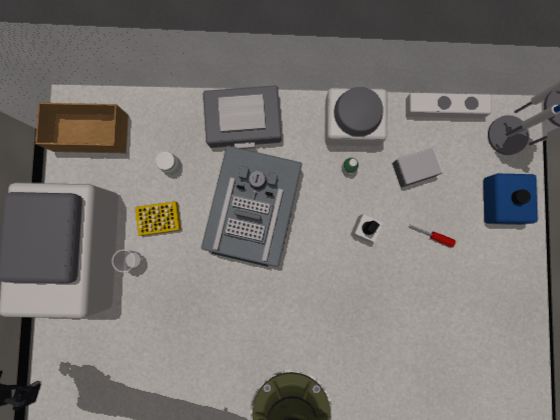

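View pics/s0.png

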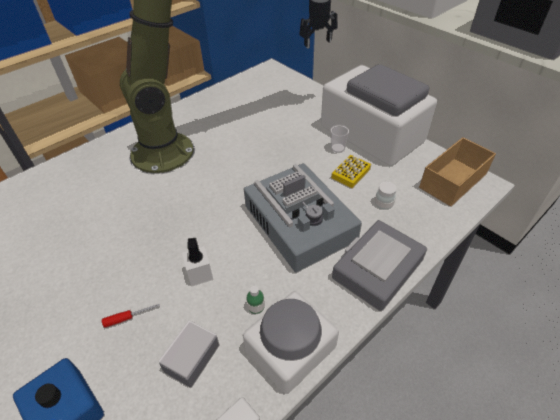

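The top view shows the cycler with its cam near (257,179) and the screwdriver stand near (369,228). The scene view shows the cam near (314,212) and the driver near (196,255). I'll enlarge these areas.

```bash
python3 - <<'E'
from h import *
a=load('t0'); b=load('s0')
def crop(c,u,v,w,h,k): return cv2.resize(c['image'][v:v+h,u:u+w],None,fx=k,fy=k,interpolation=cv2.INTER_CUBIC)
cv2.imwrite('pics/c1.png',crop(a,195,140,112,130,4.5))
L=crop(b,235,155,130,100,6); cv2.imwrite('pics/c2.png',L)
cv2.imwrite('pics/c3.png',np.hstack([crop(a,345,205,50,50,8),crop(b,170,230,50,50,8)]))
for n,c in(('t',a),('s',b)):
    P=cloud(c)
    # stand/driver points
    for nm,lo,hi in(('handle',.10,.16),('standtop',.07,.08)):
        m=(P[...,2]>lo)&(P[...,2]<hi)&(abs(P[...,0]-.55)<.12)&(abs(P[...,1]+.15)<.1)
        q=P[m]; print(n,nm,len(q),q.mean(0).round(4) if len(q) else '',q.min(0).round(3),q.max(0).round(3)) if len(q) else 0
print([ray(a,*p).round(4) for p in((257,179,.122),(369,228,.075),(372,226,.145))],ray(b,314,212,.122))
E
```

```text
t handle 135 [ 0.5244 -0.2021  0.1335] [ 0.507 -0.22   0.101] [ 0.542 -0.187  0.144]
t standtop 298 [ 0.5249 -0.2037  0.0756] [ 0.489 -0.243  0.07 ] [ 0.564 -0.168  0.08 ]
s handle 187 [ 0.5329 -0.2046  0.1282] [ 0.508 -0.218  0.101] [ 0.546 -0.185  0.143]
s standtop 310 [ 0.5332 -0.2076  0.0758] [ 0.489 -0.242  0.07 ] [ 0.567 -0.165  0.08 ]
[array([0.6489, 0.1057, 0.122 ]), array([ 0.5253, -0.207 ,  0.075 ]), array([ 0.5271, -0.1997,  0.145 ])] [0.65484937 0.1047659  0.122     ]
```

View pics/c1.png

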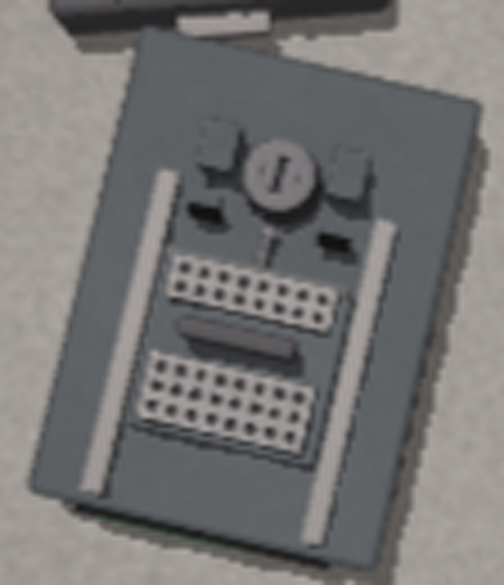

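View pics/c2.png

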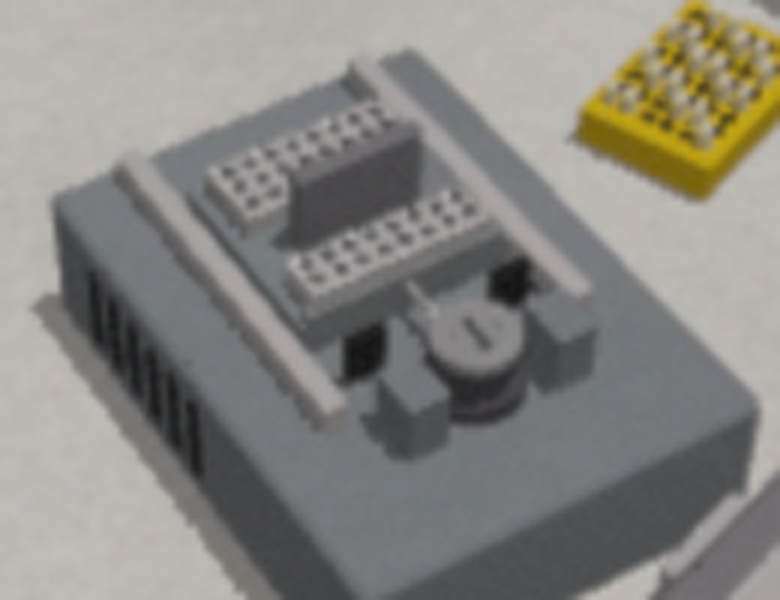

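View pics/c3.png

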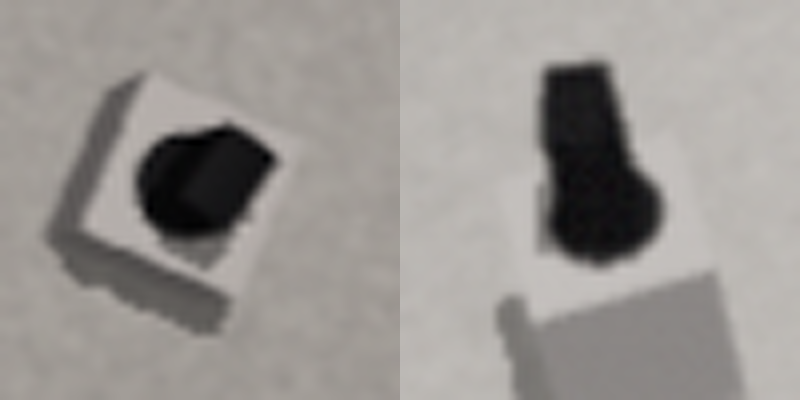

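The crops show the block with its tab left of the cam, the slot running nearly along the slide, and the handle top turned about -33°. I'll fit the poses now.

```bash
cat >> h.py <<'E'
def fitrect(q):
    (cx,cy),(w,h),ang=cv2.minAreaRect((q[:,:2]*1000).astype(np.float32)); return np.round([cx,cy,w,h,ang],1)
E
python3 - <<'E'
from h import *
for n in('t0','s0'):
    c=load(n);P=cloud(c); X,Y,Z=P[...,0],P[...,1],P[...,2]
    m=(Z>.08)&(Z<.09)&(abs(X-.6)<.22)&(abs(Y-.11)<.17)
    mm=cv2.morphologyEx(m.astype(np.uint8),cv2.MORPH_OPEN,np.ones((3,3)))
    k,l,s,_=cv2.connectedComponentsWithStats(mm); i=1+s[1:,4].argmax()
    print(n,'deck',fitrect(P[l==i]),P[l==i][:,2].mean().round(4))
    b=(abs(X-.45)<.03)&(abs(Y+.1)<.05); print('bench z',Z[b].mean().round(4))
    ms=(Z>.071)&(Z<.079)&(abs(X-.53)<.08)&(abs(Y+.205)<.06); print('stand',fitrect(P[ms]),Z[ms].mean())
    mh=(Z>.136)&(abs(X-.53)<.08)&(abs(Y+.205)<.06); print('handle top',fitrect(P[mh]),mh.sum(),Z[mh].mean())
    mb=(Z>.137)&(Z<.16)&(abs(X-.58)<.08)&(abs(Y-.11)<.07); print('tab',fitrect(P[mb]),mb.sum(),Z[mb].mean())
    mc=(Z>.117)&(Z<.127)&(np.hypot(X-.652,Y-.105)<.03); print('disc',cv2.minEnclosingCircle((P[mc][:,:2]*1000).astype(np.float32)),P[mc].mean(0),mc.sum())
a=load('t0');b=load('s0')
C1=lambda x,y:(x/4.5+195-.4,y/4.5+140-.4); C2=lambda x,y:(x/6+235-.4,y/6+155-.4)
f=lambda c,p,z:(ray(c,*p,z)*1000).round(1)
print('cam',f(a,C1(280,174),.122),f(b,C2(478,334),.122))
for n,p,z in(('rail',(95,490),.09),('rail',(165,172),.09),('rail2',(313,543),.09),('rail2',(384,224),.09),('case',(148,28),.085),('case',(480,102),.085),('case',(372,568),.085),('case',(32,490),.085),('slot',(283,157),.122),('slot',(276,192),.122)): print(n,f(a,C1(*p),z))
for n,p,z in(('case',(55,205),.085),('case',(410,50),.085),('case',(757,405),.085),('slot',(468,319),.122),('slot',(489,348),.122),('tab',(293,178),.154),('tab',(418,124),.154)): print('s',n,f(b,C2(*p),z))
E
```

```text
t0 deck [581.8 120.1 219.6 299.2  78.1] 0.0854
bench z 0.0006
stand [ 526.1 -206.8   60.8   60.9   68.2] 0.07546379115965669
handle top [ 525.5 -204.9   21.9   31.2   55.5] 92 0.13942351423388316
tab [549.8 126.8  69.4  12.   78.2] 130 0.15362676776550932
disc ((653.2748413085938, 104.61375427246094), 29.474340438842773) [0.64970391 0.10540003 0.12215875] 190
s0 deck [583.7 122.2 220.4 298.8  78. ] 0.0856
bench z 0.0009
stand [ 527.5 -203.9   59.9   63.5   67.4] 0.07570086094991717
handle top [ 527.  -201.8   22.6   31.4   52.2] 87 0.139328286148802
tab [551.3 129.3  72.1  15.   78. ] 163 0.1491019695688859
disc ((652.087646484375, 102.99657440185547), 27.84090805053711) [0.65177476 0.10588193 0.12243845] 167
cam [650.9 106.2 122. ] [650.9 109.9 122. ]
rail [460.  215.5  90. ]
rail [656. 179.  90.]
rail2 [430.7  82.4  90. ]
rail2 [626.5  43.4  90. ]
case [747.3 193.   85. ]
case [705.  -14.7  85. ]
case [416.1  46.4  85. ]
case [459.2 254.6  85. ]
slot [661.2 104.7 122. ]
slot [639.9 108.3 122. ]
s case [421.1  45.9  85. ]
s case [459.8 256.5  85. ]
s case [747.5 196.4  85. ]
s slot [641.2 113.3 122. ]
s slot [660.3 107.3 122. ]
s tab [542.8  96.4 154. ]
s tab [556.6 164.3 154. ]
```

```bash
cat >> h.py <<'E'
def go(p_mm,xang=None):
    "tool-frame shift (mm) to world point, and turn (deg about tool z) to tool-x heading xang"
    s=sense(); r=R.from_rotvec(s['tcp_rot']); M=r.as_matrix()
    d=M.T@(np.array(p_mm)-1000*np.array(s['ee_pos'])); h=np.degrees(np.arctan2(M[1,0],M[0,0]))
    print('clk',round(float(s['clock']),2),'shift',d.round(1),'heading',h.round(2),'tilt',np.degrees(np.arccos(-M[2,2])).round(2),'turn z',None if xang is None else round(-((xang-h+180)%360-180),2))
E
A='-23.4 -19.8 0 0 0 0;'; python3 -m crank "-12 -10 0 0 0 0;-23.4 -19.8 0 0 0 0;-23.4 -19.8 0 0 0 0;-23.4 -19.8 0 0 0 0;-23.4 -19.8 0 0 0 0;-23.4 -19.8 0 0 0 0;-23.4 -19.8 0 0 0 0;-23.4 -19.8 0 0 0 0" 0 40
python3 -m crank "-23.4 -19.8 0 0 0 0;-23.4 -19.8 0 0 0 0;-23.4 -19.8 0 0 0 0;-23.4 -19.8 0 0 0 0;-23.4 -19.8 0 0 0 0;-23.4 -19.8 0 0 0 0;-23.4 -19.8 0 0 0 0;-23.4 -19.8 0 0 0 0"
python3 -m crank "-23.4 -19.8 0 0 0 0;-23.4 -19.8 0 0 0 0;-23.4 -19.8 0 0 0 0;-23.4 -19.8 0 0 0 0;-12 -10 0 0 0 -1.6;0 0 0 0 0 0"
python3 -c "
from h import *
go([515.4,135.5,138],168);st()"
```

```text
clock: 0.77
ee_pos: [0.29, 0.444, 0.1998]
tcp_rot: [-0.374, -3.119, 0.001]
ft_force: [-0.6, 0.3, -0.1]
gripper_width: -0.0002
gripper_force: 0.0
clock: 1.43
ee_pos: [0.4343, 0.2459, 0.2]
tcp_rot: [-0.374, -3.119, 0.0]
ft_force: [0.0, 0.2, -0.2]
gripper_width: 0.0001
gripper_force: 0.0
clock: 1.93
ee_pos: [0.5172, 0.1309, 0.2]
tcp_rot: [0.34, 3.122, -0.003]
ft_force: [0.5, 0.4, 0.1]
gripper_width: -0.0001
gripper_force: 0.0
clk 1.93 shift [ 2.9  4.3 62. ] heading 167.56 tilt 0.13 turn z -0.44
{'clock': 1.9333, 'q': [-0.7002, 0.0689, 0.4224, 1.7551, -0.0267, 1.3236, 1.0816], 'ee_pos': [0.5172, 0.1309, 0.2], 'tcp_rot': [0.3402, 3.1222, -0.0033], 'ft_force': [0.5085, 0.4195, 0.097], 'ft_torque': [-0.0169, 0.0084, 0.0349], 'gripper_force': 0.0, 'gripper_width': -0.0001}
```

```bash
python3 -m crank "1 4.3 10 0 0 -0.4;0 0 16 0 0 0;0 0 16 0 0 0;0 0 14 0 0 0;0 0 6 0 0 0;0 0 0 0 0 0"
python3 -m crank "-6 0 0 0 0 0;-6 0 0 0 0 0;-3 0 0 0 0 0;0 0 0 0 0 0"
python3 -c "
from h import *
go([544.7,129.2,138],168);st()"
```

```text
clock: 2.43
ee_pos: [0.5131, 0.1414, 0.1359]
tcp_rot: [-0.315, -3.122, 0.002]
ft_force: [-0.4, -0.7, -0.0]
gripper_width: 0.0003
gripper_force: 0.0
clock: 2.77
ee_pos: [0.5315, 0.1369, 0.1391]
tcp_rot: [0.321, 3.123, 0.001]
ft_force: [-0.4, 0.0, 0.7]
gripper_width: 0.0002
gripper_force: 0.0
clk 2.77 shift [-14.5  -4.9   1.1] heading 168.26 tilt 0.11 turn z 0.26
{'clock': 2.7667, 'q': [-0.6862, 0.1465, 0.4226, 1.802, -0.0639, 1.2045, 1.1212], 'ee_pos': [0.5315, 0.1369, 0.1391], 'tcp_rot': [0.321, 3.1232, 0.0008], 'ft_force': [-0.4336, 0.0208, 0.676], 'ft_torque': [-0.0392, -0.0047, -0.0995], 'gripper_force': 0.0, 'gripper_width': 0.0002}
```

```bash
python3 -m crank "-2 -2.5 0 0 0 0;-2 -2.5 0 0 0 0;-2 0 0 0 0 0;-2 0 0 0 0 0;-2 0 0 0 0 0;-2 0 0 0 0 0"
python3 -m crank "-2 0 0 0 0 0;-2 0 0 0 0 0;-1 0 0 0 0 0;0 0 0 0 0 0"
python3 -c "
from h import *
snap('top','t1');snap('scene','s1')
b=load('s1')['image'];a=load('t1')['image']
cv2.imwrite('pics/d1.png',np.hstack([cv2.resize(a[140:260,200:300],(400,480)),cv2.resize(b[140:240,250:350],(400,480)[:1]+(480,))]))
go([544.7,129.2,138],168)"
```

```text
clock: 3.27
ee_pos: [0.5409, 0.1299, 0.1383]
tcp_rot: [0.32, 3.125, 0.0]
ft_force: [0.4, -0.1, 1.0]
gripper_width: 0.0003
gripper_force: 0.0
clock: 3.6
ee_pos: [0.5458, 0.1288, 0.1382]
tcp_rot: [0.32, 3.125, -0.0]
ft_force: [-0.7, 0.4, -0.2]
gripper_width: -0.0001
gripper_force: 0.0
clk 3.7 shift [0.9 0.2 0.2] heading 168.32 tilt 0.01 turn z 0.32
```

View pics/d1.png

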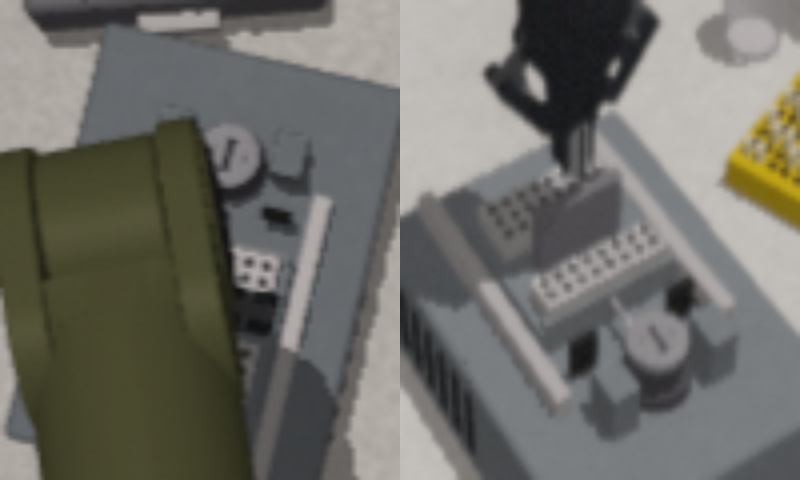

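The picture shows the closed fingers just at the near face of the tab, around (580,165) in the right half, with no force yet. I'll continue in small steps.

```bash
for i in 1; do python3 -m crank "-1.5 0 0 0 0 0;-1.5 0 0 0 0 0;-1.5 0 0 0 0 0;-1.5 0 0 0 0 0"
python3 -m crank "-1.5 0 0 0 0 0;-1.5 0 0 0 0 0;-1.5 0 0 0 0 0;-1.5 0 0 0 0 0"; done | grep -E "ee_pos|ft_f"
```

```text
ee_pos: [0.5517, 0.1276, 0.1383]
ft_force: [0.2, -0.5, -0.3]
ee_pos: [0.5575, 0.1263, 0.1382]
ft_force: [-1.2, -0.3, 0.5]
```

```bash
(python3 -m crank "-1 0 0 0 0 0;-1 0 0 0 0 0;-1 0 0 0 0 0;0 0 0 0 0 0"
python3 -m crank "-1 0 0 0 0 0;-1 0 0 0 0 0;-1 0 0 0 0 0;0 0 0 0 0 0") | grep -E "ee_pos|ft_f"
python3 -c "
from h import *
c=snap('scene','s2');P=cloud(c);X,Y,Z=P[...,0],P[...,1],P[...,2]
u=np.array([.978,-.208])
for n in('s0','s1','s2'):
    P=cloud(load(n)); d=(P[...,:2]-[.6522,.1076])
    a=d@u; l=d@np.array([.208,.978]); m=(P[...,2]>.128)&(P[...,2]<.15)&(l<-.014)&(l>-.034)&(abs(a+.09)<.035)
    print(n,np.percentile(a[m],[5,50,95]).round(4),m.sum())
st()"
```

```text
ee_pos: [0.5605, 0.1257, 0.1382]
ft_force: [-0.2, -0.0, 0.2]
ee_pos: [0.5634, 0.1252, 0.1383]
ft_force: [-1.5, -0.3, -0.1]
s0 [-0.1026 -0.0991 -0.0966] 37
s1 [-0.1034 -0.0994 -0.0972] 39
s2 [-0.1075 -0.0992 -0.0968] 38
{'clock': 5.0833, 'q': [-0.6485, 0.2127, 0.4386, 1.7344, -0.0957, 1.2155, 1.1816], 'ee_pos': [0.5634, 0.1251, 0.1382], 'tcp_rot': [0.3198, 3.1251, 0.0], 'ft_force': [0.6889, -0.9788, 0.6863], 'ft_torque': [0.0168, -0.0075, 0.0016], 'gripper_force': 0.0, 'gripper_width': 0.0002}
```

```bash
python3 -c "
from h import *
c=load('s2')['image'];a=load('s0')['image']
cv2.imwrite('pics/d2.png',np.hstack([cv2.resize(a[130:240,250:350],(400,440)),cv2.resize(c[130:240,250:350],(400,440))]))
b=load('s2');s=sense();print(proj(b,s['ee_pos']))
b=load('s2');print(proj(b,[.5517-.0,.128,.154]))
"
```

```text
(np.float64(295.9659173788946), np.float64(187.10040150068153))
(np.float64(293.845971818565), np.float64(180.4689515974547))
```

View pics/d2.png

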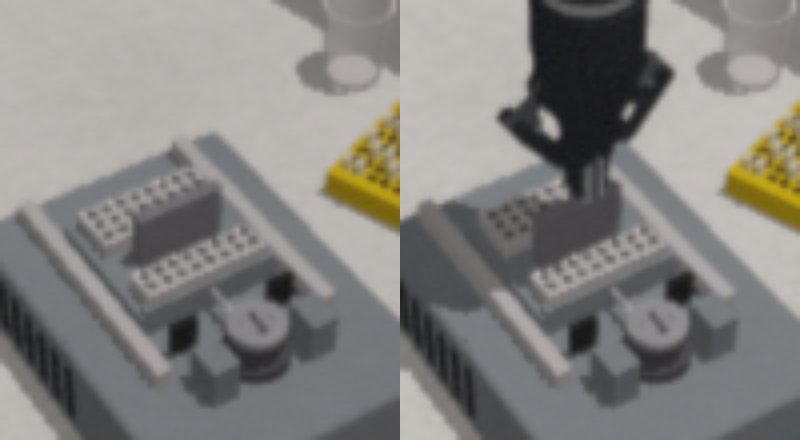

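The right half shows the tab unmoved, with the fingers still behind it at about (590,190) in the crop. That doesn't agree with the reported TCP, so I'll check the finger points in depth.

```bash
python3 -c "
from h import *
for n,t in(('s1',(.5458,.1288)),('s2',(.5634,.1252))):
  c=load(n);P=cloud(c)
  for lo,hi in((.155,.165),(.165,.18),(.18,.2),(.2,.23),(.25,.28)):
    d=P[...,:2]-t; m=(P[...,2]>lo)&(P[...,2]<hi)&(np.hypot(d[...,0],d[...,1])<.08)
    q=d[m]@np.array([[.978,.208],[-.208,.978]])*1000
    print(n,lo,m.sum(),'u',np.percentile(q[:,0],[2,50,98]).round(1),'v',np.percentile(q[:,1],[2,50,98]).round(1)) if m.sum() else 0
"
```

```text
s1 0.155 31 u [ 0.1  5.4 10.2] v [-32.4   0.7  32.1]
s1 0.165 11 u [-2.5  6.5 10.6] v [-10.2  -3.8   9.8]
s1 0.18 59 u [-5.2  6.3 12.1] v [-12.8  -4.7  14.2]
s1 0.2 148 u [-10.3   9.2  13.3] v [-31.4  -3.8  36.4]
s1 0.25 356 u [-8.9  9.5 19.4] v [-59.8 -12.8  57.3]
s2 0.155 19 u [-17.6 -10.9  -6.2] v [-29.2 -15.9  29.2]
s2 0.165 12 u [ 2.   8.9 11.3] v [-10.   -1.3  11.8]
s2 0.18 56 u [-6.1  7.1 11.2] v [-12.9  -5.   12.4]
s2 0.2 149 u [-9.5  9.5 13.8] v [-32.8  -2.9  37.2]
s2 0.25 357 u [-7.4  9.9 19.7] v [-59.4 -12.4  58. ]
```

```bash
python3 -c "
from h import *
c=load('s0');P=cloud(c)
d=P[...,:2]-[.1537,.631]; m=(np.hypot(d[...,0],d[...,1])<.09)&(P[...,2]>.1)&(P[...,2]<.4)
print(np.percentile(P[m][:,2],[0,1,5,10,50]).round(3))
for lo in (.17,.18,.19,.2,.21,.22,.24): print(lo,(m&(P[...,2]>lo)&(P[...,2]<lo+.01)).sum())
c=snap('scene','s3');P=cloud(c); s=sense()
d=(P[...,:2]-s['ee_pos'][:2]); a=d@[.978,-.208]; l=d@[.208,.978]
m=(abs(a)<.016)&(abs(l)<.016)&(P[...,2]>.13)
for v,u in np.argwhere(m)[::3]: print(u,v,(P[v,u]*1000).round(0)[2],(a[v,u]*1000).round(0),(l[v,u]*1000).round(0),c['image'][v,u]) if P[v,u,2]<.185 else 0
"
```

```text
[0.244 0.251 0.263 0.279 0.332]
0.17 0
0.18 0
0.19 0
0.2 0
0.21 0
0.22 0
0.24 9
292 176 182.0 -5.0 -10.0 [48 48 48]
301 176 178.0 5.0 13.0 [66 64 65]
300 177 182.0 11.0 6.0 [99 99 98]
295 178 181.0 6.0 -7.0 [56 56 55]
298 178 179.0 9.0 1.0 [70 67 67]
294 179 178.0 5.0 -10.0 [58 55 55]
297 179 178.0 10.0 -3.0 [91 90 90]
300 179 172.0 8.0 8.0 [78 75 77]
293 180 154.0 -14.0 -1.0 [73 72 73]
296 180 175.0 8.0 -5.0 [90 89 89]
289 181 156.0 -16.0 -13.0 [75 73 74]
293 181 156.0 -10.0 -4.0 [73 70 73]
296 181 151.0 -9.0 6.0 [77 74 76]
299 181 148.0 -8.0 15.0 [70 68 69]
291 182 155.0 -10.0 -10.0 [75 73 74]
294 182 152.0 -8.0 -1.0 [71 68 70]
297 182 148.0 -7.0 8.0 [72 69 72]
290 183 152.0 -11.0 -13.0 [74 72 73]
293 183 150.0 -8.0 -5.0 [73 70 71]
296 183 144.0 -9.0 6.0 [71 67 70]
299 183 139.0 -9.0 16.0 [71 69 70]
292 184 146.0 -9.0 -7.0 [73 70 70]
295 184 145.0 -6.0 1.0 [72 69 71]
298 184 136.0 -9.0 13.0 [70 67 69]
291 185 145.0 -9.0 -11.0 [71 68 69]
294 185 140.0 -9.0 -1.0 [71 68 71]
297 185 135.0 -8.0 9.0 [71 68 70]
291 186 143.0 -7.0 -12.0 [71 68 71]
294 186 138.0 -7.0 -2.0 [70 67 70]
297 186 131.0 -9.0 9.0 [71 68 69]
293 187 134.0 -9.0 -4.0 [70 67 68]
290 188 137.0 -6.0 -16.0 [73 68 71]
290 189 130.0 -9.0 -14.0 [72 68 70]
```

The depth points show the fingertips ending about 33 mm higher than the reported TCP height, near z = 0.172, so the fingers passed over the tab without touching it. I'll back off, go lower and check.

```bash
(python3 -m crank "8 0 0 0 0 0;12 0 0 0 0 0;12 0 0 0 0 0;8 0 0 0 0 0;2 0 0 0 0 0"
python3 -m crank "0 0 8 0 0 0;0 0 8 0 0 0;0 0 8 0 0 0;0 0 6 0 0 0;0 0 0 0 0 0") | grep -E "ee_pos|ft_f"
python3 -c "
from h import *
c=snap('scene','s4');P=cloud(c); s=st()
d=(P[...,:2]-s['ee_pos'][:2]); a=d@[.978,-.208]; l=d@[.208,.978]
m=(abs(a)<.016)&(abs(l)<.016)&(P[...,2]>.13)
print(P[m][:,2].min())
a=load('t1'); cv2.imwrite('pics/d4.png',cv2.resize(c['image'][110:220,240:340],(600,600)))
"
```

```text
ee_pos: [0.5205, 0.1344, 0.1383]
ft_force: [-0.3, -0.1, -0.1]
ee_pos: [0.521, 0.133, 0.106]
ft_force: [-0.0, 0.1, 0.4]
{'clock': 6.0167, 'q': [-0.6848, 0.1569, 0.4216, 1.8594, -0.0696, 1.1422, 1.1278], 'ee_pos': [0.5215, 0.1331, 0.1068], 'tcp_rot': [-0.3203, -3.1232, 0.0024], 'ft_force': [0.1733, 0.0862, 0.6265], 'ft_torque': [0.005, -0.0044, -0.0106], 'gripper_force': 0.0, 'gripper_width': 0.0004}
0.13927881494328043
```

View pics/d4.png

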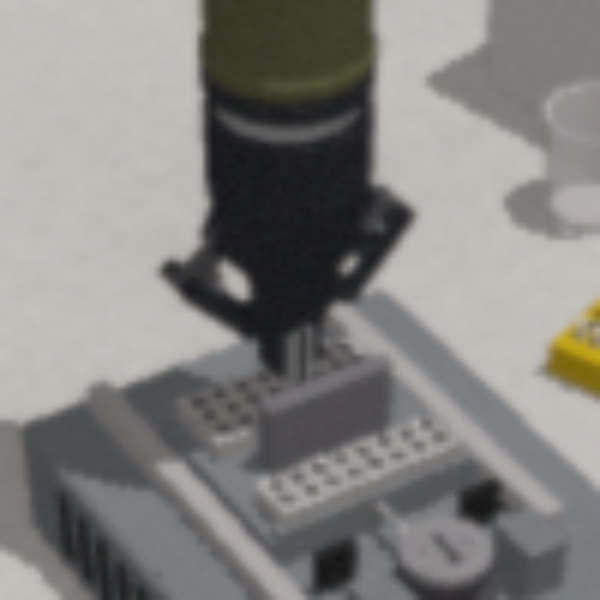

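The fingers now stand behind the tab, with their lower ends hidden by it near (300,380). I'll push from here.

```bash
(python3 -m crank "-2 0 0 0 0 0;-3 0 0 0 0 0;-3 0 0 0 0 0;-2 0 0 0 0 0"
python3 -m crank "-2 0 0 0 0 0;-2 0 0 0 0 0;-2 0 0 0 0 0;-2 0 0 0 0 0"
python3 -m crank "-2 0 0 0 0 0;-2 0 0 0 0 0;-1 0 0 0 0 0;-1 0 0 0 0 0") | grep -E "ee_pos|ft_f"
```

```text
ee_pos: [0.5328, 0.1316, 0.1087]
ft_force: [0.0, -0.3, 0.1]
ee_pos: [0.5396, 0.1301, 0.1083]
ft_force: [-2.2, -0.2, 1.7]
ee_pos: [0.5457, 0.1289, 0.1083]
ft_force: [-1.4, 0.1, 1.4]
```

```bash
(python3 -m crank "-1.5 0 0 0 0 0;-1 0 0 0 0 0;-1 0 0 0 0 0;-1 0 0 0 0 0"
python3 -m crank "-.5 0 0 0 0 0;-.5 0 0 0 0 0;-.5 0 0 0 0 0;0 0 0 0 0 0"
) | grep -E "ee_pos|ft_f"
python3 -c "
from h import *
u=np.array([.978,-.208]); snap('scene','s5')
for n in('s0','s5'):
    P=cloud(load(n)); d=(P[...,:2]-[.6522,.1076])
    a=d@u; l=d@np.array([.208,.978]); m=(P[...,2]>.128)&(P[...,2]<.15)&(abs(l)<.034)&(a>-.107)&(a<-.06)
    print(n,np.percentile(a[m],[5,50,95]).round(4),m.sum())
    m=(P[...,2]>.099)&(P[...,2]<.112)&(abs(l)<.006)&(a>-.045)&(a<-.006)
    print(np.sort(a[m]).round(4),m.sum())
"
```

```text
ee_pos: [0.5501, 0.1279, 0.1082]
ft_force: [-1.9, 1.0, 0.8]
ee_pos: [0.5516, 0.1276, 0.1083]
ft_force: [-1.3, 1.0, 0.8]
s0 [-0.1018 -0.0989 -0.0965] 114
[-0.0439 -0.0436 -0.0414 -0.0392 -0.0367 -0.0364 -0.0357 -0.0349] 8
s5 [-0.0826 -0.0806 -0.0785] 118
[-0.0431 -0.0428 -0.0425 -0.0417 -0.0415 -0.0413 -0.0413 -0.0404 -0.0398
 -0.0396 -0.0385 -0.037  -0.0349] 13
```

```bash
(python3 -m crank "-.5 0 0 0 0 0;-.5 0 0 0 0 0;-.5 0 0 0 0 0"
python3 -m crank "-.5 0 0 0 0 0;-.5 0 0 0 0 0;0 0 0 0 0 0"
python3 -m crank "-.5 0 0 0 0 0;-.3 0 0 0 0 0;0 0 0 0 0 0"
) | grep -E "ee_pos|ft_f"
```

```text
ee_pos: [0.553, 0.1273, 0.1082]
ft_force: [-2.2, 0.6, 1.5]
ee_pos: [0.5541, 0.1271, 0.1082]
ft_force: [-1.1, 1.2, 0.8]
ee_pos: [0.5548, 0.1269, 0.1082]
ft_force: [-2.1, -0.1, 0.8]
```

```bash
(python3 -m crank "-.4 0 0 0 0 0;-.4 0 0 0 0 0;0 0 0 0 0 0"
python3 -m crank "-.4 0 0 0 0 0;0 0 0 0 0 0"
python3 -m crank "-.4 0 0 0 0 0;0 0 0 0 0 0"
) | grep -E "ee_pos|ft_f"
```

```text
ee_pos: [0.5554, 0.1268, 0.1082]
ft_force: [-2.7, -0.2, 0.9]
ee_pos: [0.5555, 0.1268, 0.1082]
ft_force: [-3.9, 0.6, 2.4]
ee_pos: [0.5556, 0.1267, 0.1082]
ft_force: [-5.4, 0.2, 3.0]
```

```bash
(python3 -m crank "-.4 0 0 0 0 0;-.4 0 0 0 0 0;0 0 0 0 0 0"
python3 -m crank "-.4 0 0 0 0 0;0 0 0 0 0 0"
) | grep -E "ee_pos|ft_f"
```

```text
ee_pos: [0.5557, 0.1267, 0.1082]
ft_force: [-6.5, -0.1, 5.4]
ee_pos: [0.5558, 0.1267, 0.1082]
ft_force: [-6.9, 1.0, 5.1]
```

The block now rests on its seal: the push force rose from about 2 N to 7 N. I'll retreat, rise and turn round towards the driver.

```bash
(python3 -m crank "3 0 0 0 0 0;7 0 0 0 0 0;8 0 -10 0 0 0;0 0 -20 0 0 0;0 0 -25 0 0 0;0 0 -20 0 0 0;0 0 -10 0 0 -7.1"
python3 -m crank "0 0 0 0 0 -7.1;0 0 0 0 0 -7.1;0 0 0 0 0 -7.1;0 0 0 0 0 -7.1;0 0 0 0 0 -7.1;0 0 0 0 0 -7.1;0 0 0 0 0 -7.1;0 0 0 0 0 -7.1" 60
python3 -m crank "0 0 0 0 0 -7.1;0 0 0 0 0 -7.1;0 0 0 0 0 -7.1;0 0 0 0 0 -7.1;0 0 0 0 0 -7.1;0 0 0 0 0 -7.1;0 0 0 0 0 -7.1;0 0 0 0 0 -7.1"
python3 -m crank "0 0 0 0 0 -7.1;0 0 0 0 0 -7.1;0 0 0 0 0 -7.1;0 0 0 0 0 -7.1;0 0 0 0 0 -7.1;0 0 0 0 0 0"
 ) | grep -E "ee_pos|ft_f|width"
python3 -c "
from h import *
snap('scene','s6')
u=np.array([.978,-.208])
P=cloud(load('s6')); d=(P[...,:2]-[.6522,.1076])
a=d@u; l=d@np.array([.208,.978]); m=(P[...,2]>.128)&(P[...,2]<.15)&(abs(l)<.034)&(a>-.107)&(a<-.06)
print(np.percentile(a[m],[5,50,95]).round(4),m.sum())
st();go([526.2,-203.4,190],-35.5)"
```

```text
ee_pos: [0.5418, 0.1301, 0.1963]
ft_force: [0.7, -1.0, 0.3]
gripper_width: -0.0001
ee_pos: [0.5404, 0.1298, 0.1933]
ft_force: [0.6, 0.3, -0.1]
gripper_width: 0.0603
ee_pos: [0.5369, 0.1271, 0.1767]
ft_force: [0.3, -0.3, -0.5]
gripper_width: 0.0602
ee_pos: [0.534, 0.1168, 0.146]
ft_force: [1.3, -4.3, -2.5]
gripper_width: 0.0598
[-0.0795 -0.0769 -0.0749] 119
{'clock': 11.95, 'q': [0.7266, 0.5825, -1.3713, 1.6649, 0.5718, 1.4795, 2.6906], 'ee_pos': [0.5327, 0.123, 0.1493], 'tcp_rot': [2.4318, -1.8377, -0.0425], 'ft_force': [-0.346, 0.4172, 0.6032], 'ft_torque': [0.0693, -0.0871, -0.0307], 'gripper_force': 0.0, 'gripper_width': 0.06}
clk 11.95 shift [313.3  98.2 -21.3] heading -74.07 tilt 5.57 turn z -38.57
```

```bash
(python3 -m crank "0 0 -5 0 0 3;0 0 -5 0 0 5;0 0 -5 0 0 7;0 0 -5 0 0 7;0 0 -5 0 0 7;0 0 -5 0 0 7;0 0 -5 0 0 7;0 0 -5 0 0 7"
python3 -m crank "0 0 0 0 0 7;0 0 0 0 0 7;0 0 0 0 0 7;0 0 0 0 0 7;0 0 0 0 0 7;0 0 0 0 0 7;0 0 0 0 0 7;0 0 0 0 0 7"
) | grep -E "ee_pos|ft_f|width"
python3 -c "
from h import *
s=st();go([526.2,-203.4,190],144.5);print(R.from_rotvec(s['tcp_rot']).as_matrix().round(3))"
```

```text
ee_pos: [0.5336, 0.1358, 0.1965]
ft_force: [-0.3, 0.0, 0.8]
gripper_width: 0.0596
ee_pos: [0.5336, 0.1358, 0.1963]
ft_force: [-0.0, 1.2, 0.4]
gripper_width: 0.0599
{'clock': 13.2833, 'q': [0.5199, 0.3243, -1.0193, 1.6091, 0.2984, 1.4519, 1.0414], 'ee_pos': [0.5336, 0.1358, 0.1963], 'tcp_rot': [0.0112, -3.0753, 0.0898], 'ft_force': [-0.0493, 1.2096, 0.3691], 'ft_torque': [0.0151, -0.0179, 0.0242], 'gripper_force': 0.0, 'gripper_width': 0.0599}
clk 13.28 shift [   8.8 -338.2   26.6] heading -179.69 tilt 5.01 turn z 35.81
[[-0.998 -0.009 -0.065]
 [-0.005  0.998 -0.059]
 [ 0.065 -0.058 -0.996]]
```

```bash
(python3 -m crank "0 0 0 -3.3 -3.7 0;0 0 0 0 0 7.1;0 0 0 0 0 7.1;0 0 0 0 0 7.1;0 0 0 0 0 7.1;0 0 0 0 0 7.1;0 0 0 0 0 0.3;0 0 0 0 0 0"
) | grep -E "ee_pos|ft_f|width"
python3 -c "
from h import *
s=st();go([526.2,-203.4,190],144.5);print(R.from_rotvec(s['tcp_rot']).as_matrix().round(3))"
```

```text
ee_pos: [0.5336, 0.1351, 0.1959]
ft_force: [0.9, -0.1, -0.1]
gripper_width: 0.0597
{'clock': 13.95, 'q': [0.5503, 0.2173, -0.9566, 1.6789, 0.1819, 1.3423, 0.5246], 'ee_pos': [0.5336, 0.1351, 0.1959], 'tcp_rot': [-0.9415, -2.9952, 0.0026], 'ft_force': [0.8606, -0.0653, -0.1101], 'ft_torque': [0.0205, 0.0502, -0.0302], 'gripper_force': 0.0, 'gripper_width': 0.0597}
clk 13.95 shift [-187.6 -281.8    6.3] heading 145.1 tilt 0.14 turn z 0.6
[[-0.82   0.572 -0.002]
 [ 0.572  0.82  -0.001]
 [ 0.001 -0.002 -1.   ]]
```

```bash
(python3 -m crank "-8 -12 0 0 0 0.6;-15.6 -23.5 0 0 0 0;-15.6 -23.5 0 0 0 0;-15.6 -23.5 0 0 0 0;-15.6 -23.5 0 0 0 0;-15.6 -23.5 0 0 0 0;-15.6 -23.5 0 0 0 0"
python3 -m crank "-15.6 -23.5 0 0 0 0;-15.6 -23.5 0 0 0 0;-15.6 -23.5 0 0 0 0;-15.6 -23.5 0 0 0 0;-15.6 -23.5 0 0 0 0;-8 -12 0 0 0 0;0 0 0 0 0 0"
) | grep -E "ee_pos|ft_f|width"
python3 -c "
from h import *
s=st();go([526.2,-203.4,60],144.5);snap('scene','s7');b=load('s7')
P=cloud(b);X,Y,Z=P[...,0],P[...,1],P[...,2]
for lo in np.arange(.13,.26,.01):
  d=P[...,:2]-s['ee_pos'][:2]; m=(Z>lo)&(Z<lo+.01)&(np.hypot(d[...,0],d[...,1])<.075); M=R.from_rotvec(s['tcp_rot']).as_matrix()[:2,:2]
  q=d[m]@M*1000
  if m.sum(): print(lo.round(2),m.sum(),np.percentile(q,[3,50,97],axis=0).round(0).T.tolist())
"
```

```text
ee_pos: [0.5268, -0.0507, 0.1956]
ft_force: [0.7, 0.1, 0.9]
gripper_width: 0.0597
ee_pos: [0.5201, -0.2094, 0.195]
ft_force: [-1.2, -0.0, 0.0]
gripper_width: 0.0604
{'clock': 15.1167, 'q': [0.9842, 0.2013, -0.7357, 1.6598, 0.1413, 1.3385, 1.1677], 'ee_pos': [0.5201, -0.2094, 0.195], 'tcp_rot': [-0.9696, -2.9836, 0.0049], 'ft_force': [-1.2237, -0.0007, 0.0181], 'ft_torque': [-0.0456, 0.0217, -0.0077], 'gripper_force': 0.0, 'gripper_width': 0.0604}
clk 15.12 shift [ -1.9   9.  134.9] heading 144.0 tilt 0.31 turn z -0.5
0.13 71 [[-17.0, -9.0, 12.0], [1.0, 11.0, 21.0]]
0.14 37 [[-13.0, 1.0, 12.0], [1.0, 9.0, 19.0]]
0.23 17 [[-11.0, -8.0, 5.0], [-33.0, -29.0, 39.0]]
0.24 42 [[-12.0, -7.0, 9.0], [-42.0, -29.0, 43.0]]
0.25 50 [[-11.0, -7.0, 8.0], [-40.0, 2.0, 45.0]]
```

```bash
(python3 -m crank "-1.5 9.5 8 0 0 -0.5;0 0 20 0 0 0;0 0 25 0 0 0;0 0 25 0 0 0;0 0 25 0 0 0;0 0 20 0 0 0;0 0 10 0 0 0;0 0 0 0 0 0"
python3 -m crank "0 0 0 0 0 0;0 0 0 0 0 0;0 0 0 0 0 0;0 0 0 0 0 0" 10 40
) | grep -E "ee_pos|ft_f|width|gripper"
python3 -c "
from h import *
s=st();go([526.2,-203.4,60],144.5);snap('scene','s8')"
```

```text
ee_pos: [0.5256, -0.1953, 0.0597]
ft_force: [0.1, 0.9, 0.3]
gripper_width: 0.0603
gripper_force: 0.0
ee_pos: [0.5279, -0.1992, 0.0638]
ft_force: [-2.1, 0.4, 4.1]
gripper_width: 0.0217
gripper_force: 41.4
{'clock': 16.1667, 'q': [0.9267, 0.3312, -0.7163, 1.8044, 0.2452, 1.0982, 1.0784], 'ee_pos': [0.5279, -0.1992, 0.0638], 'tcp_rot': [-0.9524, -2.9915, 0.0044], 'ft_force': [-2.0889, 0.4221, 4.132], 'ft_torque': [0.0336, 0.1328, 0.022], 'gripper_force': 41.3818, 'gripper_width': 0.0217}
clk 16.17 shift [-1.  -4.4  3.8] heading 144.68 tilt 0.2 turn z 0.18
```

```bash
(python3 -m crank "0 0 0 0 0 0;0 0 0 0 0 0;0 0 -5 0 0 0;0 0 -15 0 0 0;0 0 -25 0 0 0;0 0 -25 0 0 0;0 0 -25 0 0 0;0 0 -15 0 0 0" - 80
python3 -m crank "0 0 -15 0 0 0;0 0 -10 0 0 0;0 0 0 0 0 0"
) | grep -E "ee_pos|ft_f|width|gripper"
python3 -c "
from h import *
c=snap('scene','s9');t=snap('top','t9');s=st();go([651.2,106.6,200],168)
u,v=map(int,proj(c,[*s['ee_pos'][:2],s['ee_pos'][2]-.02])); print(u,v)
cv2.imwrite('pics/d9.png',cv2.resize(c['image'][v-50:v+50,u-50:u+50],(600,600),interpolation=cv2.INTER_CUBIC))
"
```

```text
ee_pos: [0.5283, -0.1988, 0.1751]
ft_force: [0.6, 0.4, -0.9]
gripper_width: 0.0215
gripper_force: 78.6
ee_pos: [0.5287, -0.199, 0.1995]
ft_force: [-0.3, 0.1, -0.9]
gripper_width: 0.0213
gripper_force: 78.6
{'clock': 17.2333, 'q': [0.9683, 0.2099, -0.7466, 1.6496, 0.1476, 1.3447, 1.1531], 'ee_pos': [0.5272, -0.1987, 0.1968], 'tcp_rot': [-0.9514, -2.9886, 0.0035], 'ft_force': [-0.3332, -0.4417, -0.6347], 'ft_torque': [-0.0247, 0.0374, -0.066], 'gripper_force': 78.5712, 'gripper_width': 0.0212}
clk 17.23 shift [ 75.3 320.8  -4.1] heading 144.68 tilt 0.33 turn z -23.32
190 232
```

View pics/d9.png

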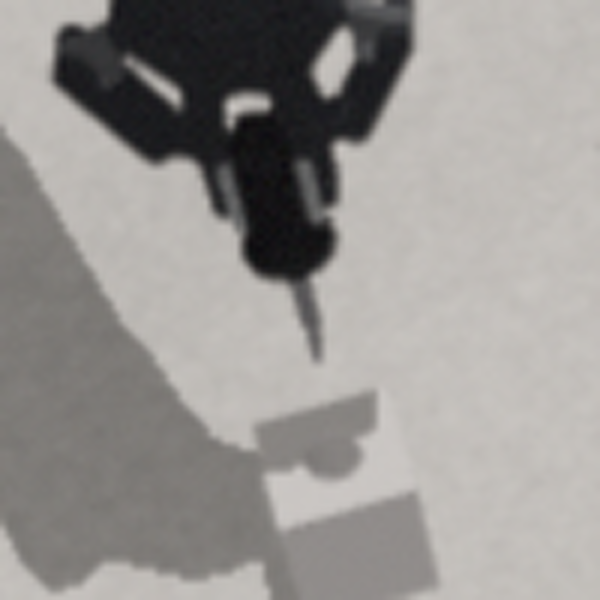

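The picture shows the driver held upright between the pads, with the blade tip at crop (317,360), which is pixel (192.8,242). Next I'll measure the slot more closely and compare the tip with its predicted position.

```bash
cat >> h.py <<'E'
def rectify(c,z,cx,cy,half=.03,n=240):
    g=np.linspace(half,-half,n); X,Y=np.meshgrid(cx+g,cy+g,indexing='ij')  # rows: x down from far, cols: y left..
    T=c['cam_to_world']; p=(np.stack([X,Y,0*X+z],-1)-T[:3,3])@T[:3,:3]
    mu=(p[...,0]/p[...,2]*c['fx']+c['cx']).astype(np.float32); mv=(p[...,1]/p[...,2]*c['fy']+c['cy']).astype(np.float32)
    return cv2.remap(c['image'],mu,mv,cv2.INTER_CUBIC),X,Y
E
python3 - <<'E'
from h import *
for n in('t0','s0','s9','t9'):
    c=load(n); cx,cy=(.6505,.106) if n[0]=='t' else (.6515,.1085)
    im,X,Y=rectify(c,.122,cx,cy); g=im.mean(2); cv2.imwrite(f'pics/r_{n}.png',im)
    r=np.hypot(X-cx,Y-cy); w=np.where(r<.014,np.clip(np.median(g[r<.014])-12-g,0,None),0)
    mx,my=(w*X).sum()/w.sum(),(w*Y).sum()/w.sum(); xx,yy,xy=[(w*a).sum() for a in((X-mx)**2,(Y-my)**2,(X-mx)*(Y-my))]
    print(n,'slot c',round(mx*1e3,1),round(my*1e3,1),'ang',np.degrees(.5*np.arctan2(2*xy,xx-yy)).round(1),w.sum().round())
    # disc edge by brightness vs surroundings
    m=((g>105)&(r<.026)).astype(np.uint8); 
s=np.array([.5272,-.1987,.145]); c=load('s9'); print('tip pred',proj(c,s),'seen 192.8 242'); 
ims=[cv2.imread(f'pics/r_{n}.png') for n in('t0','s0')]; cv2.imwrite('pics/rr.png',cv2.resize(np.hstack(ims),(800,400)))
E
```

```text
t0 slot c 651.2 106.9 ang -15.5 70857.0
s0 slot c 650.5 109.5 ang -16.7 41629.0
s9 slot c 650.5 109.6 ang -16.2 43218.0
t9 slot c 651.1 106.9 ang -15.5 83114.0
tip pred (np.float64(192.28864990234982), np.float64(240.36028866841406)) seen 192.8 242
```

View pics/rr.png

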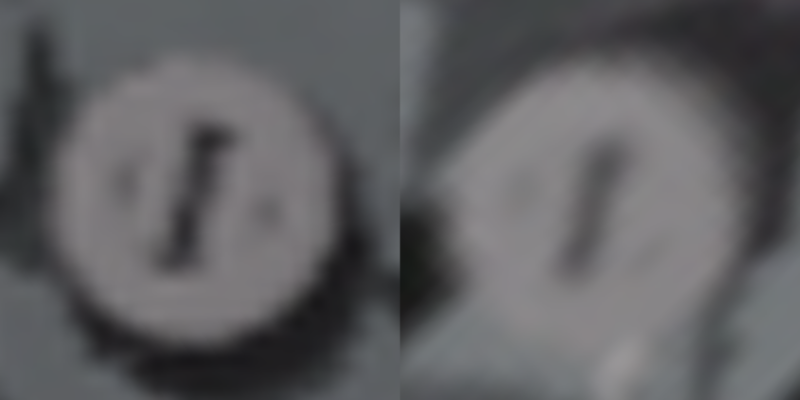

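The rectified views show the slot turned about -16°, with its centre near (651,107.5), halfway between the two cameras. I'll go above it.

```bash
(python3 -m crank "3 13 0 0 0 0;6.3 26.7 0 0 0 0;6.3 26.7 0 0 0 0;6.3 26.7 0 0 0 0;6.3 26.7 0 0 0 0;6.3 26.7 0 0 0 0;6.3 26.7 0 0 0 0;6.3 26.7 0 0 0 0"
python3 -m crank "6.3 26.7 0 0 0 0;6.3 26.7 0 0 0 0;6.3 26.7 0 0 0 0;6.3 26.7 0 0 0 0;3 13 0 0 0 -4.9;0 0 0 0 0 -7.1;0 0 0 0 0 -7.1;0 0 0 0 0 0"
) | grep -E "ee_pos|ft_f|width|gripper"
python3 - <<'E'
from h import *
print('s-cam tip at stand',ray(load('s9'),192.8,242,.145)*1000)
s=st();go([651,107.6,186],164)
E
```

```text
ee_pos: [0.604, -0.0073, 0.1948]
ft_force: [-0.6, 0.3, -1.1]
gripper_width: 0.0213
gripper_force: 78.6
ee_pos: [0.6499, 0.1061, 0.1941]
ft_force: [0.3, 1.1, -1.6]
gripper_width: 0.0212
gripper_force: 78.7
s-cam tip at stand [ 532.42644883 -200.74272866  145.        ]
{'clock': 18.5667, 'q': [0.437, 0.4906, -0.8966, 1.4028, 0.3774, 1.4357, 0.838], 'ee_pos': [0.6499, 0.1061, 0.1941], 'tcp_rot': [-0.4351, -3.1027, 0.0023], 'ft_force': [0.2837, 1.0551, -1.5794], 'ft_torque': [0.0314, 0.016, -0.0055], 'gripper_force': 78.7094, 'gripper_width': 0.0212}
clk 18.57 shift [-0.7  1.7  8.1] heading 164.03 tilt 0.5 turn z 0.03
```

```bash
(python3 -m crank "-.7 1.7 4 0 0 0;0 0 4 0 0 0;0 0 0 0 0 0;0 0 0 0 0 0"
) | grep -E "ee_pos|ft_f"
python3 - <<'E'
from h import *
s=sense();print(s['ee_pos']); b=snap('scene','s10'); b2=snap('scene','s11'); a=load('s9'); snap('top','t10')
d=a['range_z']-(b['range_z']+b2['range_z'])/2
m=(d>.004)&(b['range_z']>0)
u,v=map(int,proj(b,[.6505,.1095,.134])); print('pred tip px',proj(b,[s['ee_pos'][0],s['ee_pos'][1],s['ee_pos'][2]-.052]),'slot@.134',proj(b,[.6505,.1095,.134]))
print(u,v)
for r in range(v-30,v+8):
    c=np.flatnonzero(m[r,u-30:u+30])+u-30
    if len(c): print(r,c.min(),c.max(),len(c), 'wz', (cloud(b)[r,c[len(c)//2]]*1000).round(0), b['image'][r,u-6:u+8,1].tolist() if r>v-8 else '')
E
```

```text
ee_pos: [0.6515, 0.1067, 0.1875]
ft_force: [-0.5, 0.6, -1.0]
[0.6514861  0.10666464 0.18750051]
pred tip px (np.float64(313.78839681801645), np.float64(207.5788252495417)) slot@.134 (np.float64(314.2406264489628), np.float64(207.2381835598117))
314 207
177 303 340 25 wz [660.  95. 260.] 
178 286 325 24 wz [659.  93. 258.] 
179 297 343 22 wz [665.  94. 258.] 
180 288 342 27 wz [657.  96. 248.] 
181 288 324 22 wz [658.  95. 246.] 
182 293 331 21 wz [658.  95. 242.] 
183 290 340 23 wz [666.  94. 245.] 
184 289 337 21 wz [662.  94. 239.] 
185 294 343 20 wz [664.  96. 235.] 
186 294 335 18 wz [665.  99. 231.] 
187 284 338 17 wz [664.  93. 230.] 
188 290 341 16 wz [665.  96. 225.] 
189 284 343 21 wz [663.  95. 221.] 
190 287 322 18 wz [660.  94. 216.] 
191 286 342 19 wz [664.  94. 216.] 
192 292 339 19 wz [665.  96. 211.] 
193 287 339 21 wz [665.  97. 207.] 
194 296 339 16 wz [666.  96. 205.] 
195 290 337 11 wz [667.  92. 205.] 
196 308 342 8 wz [656. 104. 185.] 
197 307 318 5 wz [656. 104. 181.] 
198 313 339 6 wz [658. 106. 177.] 
199 313 336 7 wz [656. 109. 170.] 
200 313 337 6 wz [655. 
[... 719 characters left out ...]
29, 118]
208 286 343 10 wz [658. 108. 138.] [88, 87, 87, 86, 85, 85, 99, 102, 117, 132, 138, 141, 139, 128]
209 315 337 3 wz [663. 124. 126.] [86, 87, 87, 85, 79, 74, 92, 119, 130, 132, 132, 141, 142, 135]
210 285 334 5 wz [604.  75. 113.] [86, 87, 86, 88, 84, 75, 82, 110, 133, 138, 139, 143, 142, 136]
211 297 339 5 wz [654. 139. 100.] [87, 86, 88, 90, 90, 86, 76, 88, 113, 136, 142, 143, 143, 136]
212 303 340 3 wz [651. 101. 122.] [87, 90, 88, 88, 93, 103, 95, 88, 103, 131, 142, 145, 143, 129]
213 298 332 3 wz [665. 109. 123.] [88, 88, 86, 93, 112, 134, 128, 118, 124, 141, 144, 144, 136, 112]
214 289 319 4 wz [618.  81. 102.] [81, 87, 95, 111, 136, 140, 141, 140, 141, 143, 141, 135, 118, 83]
```

```bash
python3 - <<'E'
from h import *
F=[camera('scene') for _ in range(10)]; b=F[0]; s=sense(); print(s['ee_pos'],s['clock'])
z=np.median([f['range_z'] for f in F],0); g=np.mean([f['image'] for f in F],0)
np.savez('pics/hover.npz',z=z,g=g); a=np.median([load(n)['range_z'] for n in('s9','s6','s0')],0)
b['range_z']=z; P=cloud(b)
for r in range(190,216): print(r,' '.join('%3d'%x if (a[r,c]-z[r,c])>.006 else ' . ' for c,x in zip(range(300,326),P[r,300:326,2]*1000)))
for r in range(198,216): print(r,' '.join('%3d'%x for x in g[r,300:326,1]))
E
```

```text
[0.65190012 0.10712836 0.18829173] 19.55
190  .   .   .   .   .   .   .   .   .  206 206 206 206 210 215 218 218 216 214 215 213 211 206  .   .   . 
191  .   .   .   .   .   .   .   .   .  205 205 206 206 206 211 214 214 213 211 211 209 205 206  .   .   . 
192  .   .   .   .   .   .   .   .   .  201 205 205 207 207 205 210 211 210 208 206 206 205 202  .   .   . 
193  .   .   .   .   .   .   .   .   .   .  201 204 205 205 205 207 205 205 206 206 205 203  .   .   .   . 
194  .   .   .   .   .   .   .   .   .   .   .   .  202 203 204 204 205 204 204 203 201  .   .   .   .   . 
195  .   .   .   .   .   .   .   .   .   .   .   .   .   .  186 200 202 200  .   .   .   .   .   .   .   . 
196  .   .   .   .   .   .   .   .   .   .   .   .   .   .  182 182 182  .   .   .   .   .   .   .   .   . 
197  .   .   .   .   .   .   .   .   .   .   .   .   .   .  179 179 179  .   .   .   .   .   .   .   .   . 
198  .   .   .   .   .   .   .   .   .   .   .   .   .   .  174 175 175  .   .   .   .   .   .   .   .   . 
199  .   .   .   .   .   .   .   .   .   .   .   .   .   .  171 171 172  .   .   .   . 
[... 2992 characters left out ...]
  72  92 120 123 130 131 141 142 134  91  73  75  89
210  75  77  77  77  77  77  80  85  86  87  86  86  84  75  82 111 131 139 138 142 142 135  94  73  72  75
211  74  77  77  77  76  75  76  85  87  87  85  87  88  86  77  88 114 136 140 142 143 135  93  74  72  72
212  76  77  77  76  76  69  71  84  87  87  87  88  93 103  96  87 102 130 142 144 142 129  83  72  72  71
213  75  78  77  74  76  71  61  79  86  88  88  94 113 134 127 118 122 140 144 143 136 111  76  71  72  72
214  75  78  78  79  77  71  53  65  81  87  95 110 135 141 140 140 140 143 141 135 119  83  68  72  72  72
215  78  80  83  92  93  90  61  54  70  85 105 122 134 136 136 137 137 135 125 101  83  70  74  74  71  72
```

```bash
python3 - <<'E'
from h import *
b=load('s10'); print('tip s',[(ray(b,u,v,z)*1e3).round(1) for u,v,z in((314.7,207.5,.1363),(314.5,207.0,.1363),(315,208,.1363))],'shaft',(ray(b,315,198,.174)*1e3).round(1))
print('tcp pred px tip',proj(b,[.6517,.107,.1363]),'shaft@174',proj(b,[.6517,.107,.174]))
print('slot ctr px',proj(b,[.6507,.1094,.122]), 'desired tip px@.1363',proj(b,[.6507,.1094,.1363]))
# row where shaft/blade px
s=st(); go([651,107.6,186],164)
E
```

```text
tip s [array([653.5, 108.1, 136.3]), array([651.8, 109. , 136.3]), array([655.3, 107.3, 136.3])] shaft [653.9 106.7 174. ]
tcp pred px tip (np.float64(313.94388693095885), np.float64(207.35448191673672)) shaft@174 (np.float64(314.4905103797665), np.float64(197.51044078424897))
slot ctr px (np.float64(314.09747175109686), np.float64(210.32086884277646)) desired tip px@.1363 (np.float64(314.30087950550427), np.float64(206.7107372681598))
{'clock': 19.55, 'q': [0.4333, 0.495, -0.8932, 1.4086, 0.3819, 1.4234, 0.8301], 'ee_pos': [0.6519, 0.1071, 0.1883], 'tcp_rot': [-0.4423, -3.105, 0.002], 'ft_force': [-0.1619, 0.2251, -0.0768], 'ft_torque': [0.0069, -0.0383, -0.0119], 'gripper_force': 78.7132, 'gripper_width': 0.0214}
clk 19.55 shift [1.  0.2 2.3] heading 163.78 tilt 0.31 turn z -0.22
```

```bash
(python3 -m crank "2 0.2 3 0 0 0;0 0 4 0 0 0;0 0 2 0 0 0;0 0 0 0 0 0"
python3 -m crank "0 0 2 0 0 0;0 0 1 0 0 0;0 0 1 0 0 0;0 0 0 0 0 0"
python3 -m crank "0 0 1 0 0 0;0 0 .5 0 0 0;0 0 .5 0 0 0;0 0 0 0 0 0"
) | grep -E "ee_pos|ft_f"
```

```text
ee_pos: [0.6495, 0.1076, 0.1783]
ft_force: [0.1, 0.4, -0.8]
ee_pos: [0.6499, 0.1078, 0.1751]
ft_force: [0.9, 0.2, -0.9]
ee_pos: [0.6499, 0.1079, 0.1732]
ft_force: [-0.6, -0.5, -0.2]
```

```bash
(python3 -m crank "0 0 .7 0 0 0;0 0 .7 0 0 0;0 0 0 0 0 0"
python3 -m crank "0 0 .7 0 0 0;0 0 0 0 0 0"
python3 -m crank "0 0 .7 0 0 0;0 0 0 0 0 0"
) | grep -E "ee_pos|ft_f"
```

```text
ee_pos: [0.6499, 0.1078, 0.1717]
ft_force: [-0.5, 0.2, -1.6]
ee_pos: [0.6499, 0.1078, 0.1711]
ft_force: [-0.3, -0.5, -0.8]
ee_pos: [0.6499, 0.1078, 0.1704]
ft_force: [0.3, 0.1, -1.0]
```

```bash
(python3 -m crank "0 0 .7 0 0 0;0 0 .7 0 0 0;0 0 0 0 0 0"
python3 -m crank "0 0 .7 0 0 0;0 0 0 0 0 0"
python3 -m crank "0 0 .7 0 0 0;0 0 0 0 0 0"
) | grep -E "ee_pos|ft_f"
```

```text
ee_pos: [0.6498, 0.1078, 0.1689]
ft_force: [-0.9, 0.5, -1.3]
ee_pos: [0.6498, 0.1079, 0.1682]
ft_force: [0.4, -0.5, -1.0]
ee_pos: [0.6498, 0.1079, 0.1676]
ft_force: [0.3, -0.0, -1.4]
```

```bash
(python3 -m crank "0 0 .6 0 0 0;0 0 0 0 0 0"
python3 -m crank "0 0 .6 0 0 0;0 0 0 0 0 0"
python3 -m crank "0 0 .6 0 0 0;0 0 0 0 0 0"
) | grep -E "ee_pos|ft_f"
```

```text
ee_pos: [0.6499, 0.1079, 0.167]
ft_force: [-1.0, -0.2, -1.5]
ee_pos: [0.65, 0.1079, 0.1669]
ft_force: [-0.3, -0.9, 0.7]
ee_pos: [0.6501, 0.1079, 0.1668]
ft_force: [-1.2, -0.8, 5.1]
```

The blade bottomed at TCP z = 0.167, as predicted for a full seat. I'll turn clockwise and watch the torque.

```bash
cat > w.py <<'E'
from h import *
s=sense(); M=R.from_rotvec(s['tcp_rot']).as_matrix(); T=np.array([np.array(s['ft_torque'])]); h=np.degrees(np.arctan2(M[1,0],M[0,0]))
F=np.array(s['ft_force']); print('t',round(float(s['clock']),2),'pos',(1e3*np.array(s['ee_pos'])).round(1),'head',h.round(1),'F',F.round(1),'Ftool',(M.T@F).round(1),'T',T.round(3),'grip',round(s['gripper_width']*1e3,1),'tilt',np.degrees(np.arccos(-M[2,2])).round(2))
E
python3 w.py; for r in "0 0 -0.3 0 0 3;0 0 0 0 0 3;0 0 0 0 0 0"; do python3 -m crank "0 0 -0.3 0 0 3;0 0 0 0 0 3;0 0 0 0 0 0" >/dev/null; python3 w.py; done
python3 -m crank "0 0 0 0 0 3;0 0 0 0 0 0" >/dev/null; python3 w.py
python3 -m crank "0 0 0 0 0 3;0 0 0 0 0 0" >/dev/null; python3 w.py
```

```text
t 22.22 pos [650.1 107.9 166.8] head 163.8 F [-1.2 -0.8  5.1] Ftool [ 1.  -1.1 -5.1] T [[-0.312  0.404 -0.027]] grip 20.9 tilt 0.27
t 22.47 pos [650.3 108.1 166.8] head 157.7 F [-1.2 -0.1  3.5] Ftool [ 1.1 -0.6 -3.5] T [[ 0.015  0.067 -0.056]] grip 21.4 tilt 0.23
t 22.63 pos [650.4 108.2 166.8] head 154.8 F [ 0.1 -0.5  4.8] Ftool [-0.3 -0.4 -4.8] T [[-0.034  0.043  0.026]] grip 21.3 tilt 0.23
t 22.8 pos [650.4 108.2 166.8] head 151.9 F [ 0.6 -0.2  4.6] Ftool [-0.7  0.1 -4.6] T [[0.064 0.003 0.068]] grip 21.1 tilt 0.23
```

```bash
python3 -m crank "0 0 0 0 0 3;0 0 0 0 0 3;0 0 0 0 0 0" >/dev/null; python3 w.py
python3 -m crank "0 0 0 0 0 3;0 0 0 0 0 3" >/dev/null; python3 w.py
python3 -m crank "0 0 0 0 0 3;0 0 0 0 0 0" >/dev/null; python3 w.py;python3 -m crank "0 0 0 0 0 0" >/dev/null; python3 w.py
```

```text
t 23.05 pos [650.4 108.3 166.8] head 145.9 F [0.2 0.3 5. ] Ftool [ 0.   0.3 -5. ] T [[ 0.035 -0.038  0.072]] grip 21.4 tilt 0.22
t 23.22 pos [650.5 108.3 166.8] head 139.9 F [-0.   0.2  4. ] Ftool [ 0.1  0.1 -4. ] T [[ 0.08  -0.076  0.108]] grip 21.3 tilt 0.22
t 23.38 pos [650.5 108.3 166.8] head 136.9 F [1.4 0.1 5.4] Ftool [-0.9  1.  -5.4] T [[ 0.154 -0.174  0.085]] grip 21.2 tilt 0.21
t 23.47 pos [650.5 108.3 166.8] head 137.0 F [0.6 1.3 4.9] Ftool [ 0.5  1.4 -4.9] T [[ 0.184 -0.174  0.033]] grip 20.9 tilt 0.22
```

```bash
python3 -m crank "0 0 0 0 0 3;0 0 0 0 0 3" >/dev/null; python3 w.py
python3 -m crank "0 0 0 0 0 3;0 0 0 0 0 3" >/dev/null; python3 w.py
python3 -m crank "0 0 0 0 0 3" >/dev/null; python3 w.py;python3 -m crank "0 0 0 0 0 3" >/dev/null; python3 w.py
```

```text
t 23.63 pos [650.5 108.3 166.8] head 130.9 F [0.7 0.9 4.8] Ftool [ 0.2  1.1 -4.8] T [[ 0.197 -0.247  0.136]] grip 21.4 tilt 0.22
t 23.8 pos [650.6 108.4 166.8] head 124.9 F [1.5 0.8 5.3] Ftool [-0.2  1.7 -5.3] T [[ 0.249 -0.316  0.111]] grip 21.1 tilt 0.21
t 23.88 pos [650.6 108.4 166.8] head 121.9 F [1.4 1.  4.2] Ftool [ 0.1  1.6 -4.2] T [[ 0.27  -0.36   0.133]] grip 21.1 tilt 0.2
t 23.97 pos [650.7 108.4 166.8] head 118.9 F [1.  0.8 4.6] Ftool [ 0.2  1.3 -4.6] T [[ 0.254 -0.419  0.126]] grip 21.0 tilt 0.19
```

```bash
for i in a; do python3 -m crank "0 0 0 0 0 3" >/dev/null; python3 w.py
python3 -m crank "0 0 0 0 0 3" >/dev/null; python3 w.py
python3 -m crank "0 0 0 0 0 0" >/dev/null; python3 w.py
python3 -m crank "0 0 0 0 0 0" >/dev/null; python3 w.py;python3 -m crank "0 0 0 0 0 0" >/dev/null; python3 w.py; done
```

```text
t 24.05 pos [650.7 108.5 166.8] head 115.9 F [2.3 1.5 5. ] Ftool [ 0.3  2.8 -5.1] T [[ 0.252 -0.387  0.122]] grip 21.4 tilt 0.19
t 24.13 pos [650.8 108.4 166.8] head 112.9 F [1.6 0.9 4.7] Ftool [ 0.2  1.8 -4.7] T [[ 0.281 -0.403  0.09 ]] grip 20.9 tilt 0.18
t 24.22 pos [650.7 108.4 166.8] head 112.9 F [2.1 2.1 5.2] Ftool [ 1.1  2.8 -5.2] T [[ 0.306 -0.515  0.039]] grip 21.2 tilt 0.19
t 24.3 pos [650.7 108.4 166.8] head 113.0 F [1.5 1.2 5.4] Ftool [ 0.5  1.8 -5.4] T [[ 0.32  -0.521  0.091]] grip 21.2 tilt 0.19
t 24.38 pos [650.7 108.4 166.8] head 113.0 F [2.1 1.5 4.6] Ftool [ 0.6  2.5 -4.6] T [[ 0.308 -0.507  0.086]] grip 21.0 tilt 0.19
```

```bash
python3 -m crank "0 0 0 0 0 3" >/dev/null; python3 w.py
python3 -m crank "0 0 0 0 0 3" >/dev/null; python3 w.py
python3 -m crank "0 0 0 0 0 3" >/dev/null; python3 w.py
python3 -m crank "0 0 0 0 0 3" >/dev/null; python3 w.py
```

```text
t 24.47 pos [650.7 108.4 166.8] head 110.0 F [1.6 0.9 4.6] Ftool [ 0.3  1.8 -4.6] T [[ 0.343 -0.56   0.136]] grip 21.1 tilt 0.19
t 24.55 pos [650.8 108.4 166.8] head 106.9 F [1.7 1.3 4.7] Ftool [ 0.8  2.  -4.7] T [[ 0.304 -0.599  0.148]] grip 21.4 tilt 0.19
t 24.63 pos [650.8 108.4 166.7] head 103.9 F [1.9 0.8 5.8] Ftool [ 0.3  2.  -5.8] T [[ 0.269 -0.575  0.202]] grip 21.3 tilt 0.19
t 24.72 pos [650.8 108.4 166.8] head 100.9 F [2.2 1.7 5.4] Ftool [ 1.3  2.4 -5.4] T [[ 0.306 -0.623  0.26 ]] grip 21.0 tilt 0.18
```

```bash
python3 -m crank "0 0 0 0 0 0.4" >/dev/null; python3 w.py
python3 -m crank "0 0 0 0 0 0.4" >/dev/null; python3 w.py
python3 -m crank "0 0 0 0 0 0.4" >/dev/null; python3 w.py
```

```text
t 24.8 pos [650.8 108.3 166.8] head 100.5 F [1.6 1.2 5. ] Ftool [ 0.9  1.8 -5. ] T [[ 0.355 -0.697  0.23 ]] grip 21.2 tilt 0.17
t 24.88 pos [650.9 108.3 166.8] head 100.2 F [2.9 1.3 5.1] Ftool [ 0.7  3.  -5.2] T [[ 0.272 -0.72   0.235]] grip 21.1 tilt 0.17
t 24.97 pos [650.9 108.3 166.8] head 99.8 F [2.1 1.4 4.9] Ftool [ 1.   2.3 -4.9] T [[ 0.329 -0.722  0.175]] grip 21.2 tilt 0.17
```

The effort has reached about 0.22 to 0.24 N m, roughly 2.5 times the free value. I'll ease the blade back within its play and lift out.

```bash
python3 -m crank "0 0 0 0 0 -2.5;0 0 0 0 0 -2.5;0 0 0 0 0 -1;0 0 0 0 0 0" >/dev/null; python3 w.py
python3 -m crank "0 0 -1 0 0 0;0 0 -2 0 0 0;0 0 -3 0 0 0;0 0 -4 0 0 0" >/dev/null; python3 w.py
python3 -m crank "0 0 -8 0 0 0;0 0 -12 0 0 0;0 0 -12 0 0 0;0 0 -6 0 0 0;0 0 0 0 0 0" >/dev/null; python3 w.py
python3 -c "
from h import *
go([526.8,-205.3,215],144.5); st()
snap('scene','s12'); u=np.array([.978,-.208])
for n in('s6','s12'):
  P=cloud(load(n)); d=(P[...,:2]-[.6522,.1076])
  a=d@u; l=d@np.array([.208,.978]); m=(P[...,2]>.128)&(P[...,2]<.15)&(abs(l)<.034)&(a>-.107)&(a<-.05)
  print(np.percentile(a[m],[5,50,95]).round(4),m.sum())
"
```

```text
t 25.3 pos [650.7 108.2 166.8] head 105.9 F [1.9 0.9 5.6] Ftool [ 0.4  2.  -5.6] T [[ 0.341 -0.562  0.012]] grip 21.1 tilt 0.2
t 25.63 pos [649.5 107.9 174.3] head 105.7 F [-0.6 -1.3 -0.4] Ftool [-1.1 -0.9  0.4] T [[-0.046  0.061  0.089]] grip 21.6 tilt 0.43
t 26.05 pos [651.1 108.2 216.9] head 105.6 F [-0.6  0.2 -0.5] Ftool [ 0.4 -0.5  0.5] T [[ 0.019 -0.049 -0.023]] grip 21.4 tilt 0.11
clk 26.05 shift [-268.5 -204.     2.2] heading 105.59 tilt 0.11 turn z -38.91
{'clock': 26.05, 'q': [0.3154, 0.4215, -0.7122, 1.3767, 0.2725, 1.4445, -0.1155], 'ee_pos': [0.6511, 0.1082, 0.2169], 'tcp_rot': [-1.8987, -2.5011, 0.0022], 'ft_force': [-0.5787, 0.2472, -0.537], 'ft_torque': [0.0186, -0.0492, -0.0227], 'gripper_force': 79.1861, 'gripper_width': 0.0214}
[-0.0795 -0.0769 -0.0749] 119
[-0.0803 -0.0763 -0.0741] 126
```

```bash
python3 -m crank "0 0 0 0 0 -6.5;0 0 0 0 0 -6.5;0 0 0 0 0 -6.5;0 0 0 0 0 -6.5;0 0 0 0 0 -6.5;0 0 0 0 0 -6.5;0 0 0 0 0 0" >/dev/null; python3 -c "
from h import *
go([526.5,-205.4,215],144.5)"
```

```text
clk 26.68 shift [ -80.  -326.8   -0.5] heading 144.75 tilt 0.39 turn z 0.25
```

```bash
python3 -m crank "-3.3 -13.6 0 0 0 0;-6.7 -27.2 0 0 0 0;-6.7 -27.2 0 0 0 0;-6.7 -27.2 0 0 0 0;-6.7 -27.2 0 0 0 0;-6.7 -27.2 0 0 0 0;-6.7 -27.2 0 0 0 0" >/dev/null
python3 -m crank "-6.7 -27.2 0 0 0 0;-6.7 -27.2 0 0 0 0;-6.7 -27.2 0 0 0 0;-6.7 -27.2 0 0 0 0;-6.7 -27.2 0 0 0 0;-6.7 -27.2 0 0 0 0;0 0 0 0 0 0;0 0 0 0 0 0" >/dev/null; python3 - <<'E'
from h import *
go([526.5,-205.4,140],144.5)
F=[camera('scene') for _ in range(5)]; b=F[0]; s=sense(); print(s['ee_pos'],s['tcp_rot']); b['range_z']=np.median([f['range_z'] for f in F],0); P=cloud(b)
m=(P[...,2]>.071)&(P[...,2]<.079)&(abs(P[...,0]-.53)<.08)&(abs(P[...,1]+.205)<.06); print('stand',fitrect(P[m]))
zt=s['ee_pos'][2]-.052
r=np.hypot(P[...,0]-s['ee_pos'][0],P[...,1]-s['ee_pos'][1])<.02
for lo in np.arange(.155,.21,.008):
    q=P[r&(P[...,2]>lo)&(P[...,2]<lo+.008)]; print(lo.round(3),len(q),(q.mean(0)*1e3).round(1) if len(q) else '')
E
```

```text
clk 27.93 shift [ 3.  15.9 74.6] heading 144.17 tilt 0.37 turn z -0.33
[ 0.52193664 -0.21595993  0.21512243] [-9.50978304e-01 -2.98906995e+00  2.72886771e-03]
stand [ 526.5 -203.5   59.8   62.1   67.4]
0.155 0 
0.163 5 [ 525.7 -217.6  168.3]
0.171 6 [ 524.9 -217.   174.2]
0.179 8 [ 525.5 -217.1  183.2]
0.187 8 [ 525.3 -217.7  190.9]
0.195 9 [ 525.1 -216.8  198.3]
0.203 9 [ 524.8 -217.5  206.8]
```

```bash
python3 -m crank "1.5 6 5 0 0 0;1.5 6 12 0 0 0;0 4 15 0 0 0;0 0 18 0 0 0;0 0 15 0 0 0;0 0 8 0 0 0;0 0 0 0 0 0;0 0 0 0 0 0" >/dev/null; python3 w.py; python3 -c "
from h import *
go([526.8,-205.2,66],144.5)"
```

```text
t 28.85 pos [ 527.8 -202.2  141.6] head 144.6 F [ 0.2 -0.4 -0.7] Ftool [-0.4 -0.2  0.7] T [[-0.01   0.004 -0.014]] grip 21.3 tilt 0.35
clk 28.85 shift [-1.3 -2.7 75.6] heading 144.63 tilt 0.35 turn z 0.13
```

```bash
python3 -m crank "-1.3 -2.7 4 0 0 0;0 0 6 0 0 0;0 0 6 0 0 0;0 0 6 0 0 0;0 0 0 0 0 0" >/dev/null; python3 w.py
python3 -m crank "0 0 8 0 0 0;0 0 10 0 0 0;0 0 10 0 0 0;0 0 8 0 0 0;0 0 0 0 0 0" >/dev/null; python3 w.py
```

```text
t 29.27 pos [ 526.2 -205.7  118.5] head 144.6 F [-0.2 -0.3 -0.6] Ftool [-0.  -0.3  0.6] T [[0.008 0.023 0.026]] grip 21.5 tilt 0.42
t 29.68 pos [ 525.3 -205.4   81.4] head 144.6 F [-0.5  0.6 -0.8] Ftool [0.7 0.2 0.9] T [[-0.012  0.03   0.034]] grip 21.0 tilt 0.52
```

Freely inside the hole, so I'll lower until the flange touches.

```bash
python3 -m crank "0 0 6 0 0 0;0 0 5 0 0 0;0 0 3 0 0 0;0 0 0 0 0 0;0 0 0 0 0 0" >/dev/null; python3 w.py
python3 -m crank "0 0 1 0 0 0;0 0 1 0 0 0;0 0 0 0 0 0" >/dev/null; python3 w.py
python3 -m crank "0 0 1 0 0 0;0 0 0 0 0 0" >/dev/null; python3 w.py
```

```text
t 30.1 pos [ 526.9 -205.9   70. ] head 144.6 F [-0.8 -0.1 -0.3] Ftool [ 0.6 -0.5  0.4] T [[ 0.021  0.008 -0.02 ]] grip 21.1 tilt 0.31
t 30.35 pos [ 526.9 -206.    68.1] head 144.6 F [-0.8  0.3 -1.2] Ftool [ 0.9 -0.2  1.2] T [[ 0.026 -0.023 -0.024]] grip 21.0 tilt 0.31
t 30.52 pos [ 526.8 -206.    66.9] head 144.6 F [-0.5 -0.2 -1.8] Ftool [ 0.3 -0.4  1.8] T [[ 0.005 -0.023 -0.037]] grip 21.1 tilt 0.31
```

```bash
python3 -m crank "0 0 1 0 0 0;0 0 .6 0 0 0;0 0 0 0 0 0" >/dev/null; python3 w.py
python3 -m crank "0 0 .7 0 0 0;0 0 0 0 0 0" >/dev/null; python3 w.py
python3 -m crank "0 0 .7 0 0 0;0 0 0 0 0 0" >/dev/null; python3 w.py
```

```text
t 30.77 pos [ 526.8 -205.9   65.2] head 144.6 F [ 0.7  0.8 -0.8] Ftool [-0.1  1.1  0.8] T [[ 0.022  0.019 -0.012]] grip 20.9 tilt 0.32
t 30.93 pos [ 526.8 -205.9   64.6] head 144.6 F [-0.2 -0.7 -1. ] Ftool [-0.3 -0.7  1. ] T [[-0.022 -0.016  0.011]] grip 21.2 tilt 0.32
t 31.1 pos [ 526.9 -206.    64. ] head 144.6 F [-0.6 -0.  -0.3] Ftool [ 0.5 -0.4  0.3] T [[0.029 0.014 0.045]] grip 21.2 tilt 0.31
```

```bash
python3 -m crank "0 0 .7 0 0 0;0 0 0 0 0 0" >/dev/null; python3 w.py
python3 -m crank "0 0 .7 0 0 0;0 0 0 0 0 0" >/dev/null; python3 w.py
```

```text
t 31.27 pos [ 526.9 -206.    63.9] head 144.6 F [-1.9  0.3  3.6] Ftool [ 1.8 -0.9 -3.6] T [[0.121 0.387 0.032]] grip 20.9 tilt 0.32
t 31.43 pos [ 527.  -206.    63.9] head 144.6 F [-4.   1.5  8.8] Ftool [ 4.2 -1.1 -8.8] T [[0.229 0.841 0.004]] grip 21.2 tilt 0.33
```

The flange is resting on the stand. I'll ease off, open and rise.

```bash
python3 -m crank "0 0 -.8 0 0 0;0 0 0 0 0 0" >/dev/null; python3 w.py
python3 -m crank "0 0 0 0 0 0;0 0 0 0 0 0;0 0 0 0 0 0;0 0 0 0 0 0;0 0 0 0 0 0;0 0 0 0 0 0" 55 >/dev/null; python3 w.py
python3 -m crank "0 0 -5 0 0 0;0 0 -15 0 0 0;0 0 -25 0 0 0;0 0 -30 0 0 0;0 0 -30 0 0 0;0 0 -30 0 0 0;0 0 -15 0 0 0;0 0 0 0 0 0" >/dev/null; python3 w.py
python3 - <<'E'
from h import *
F=[camera('scene') for _ in range(5)]; b=F[0]; b['range_z']=np.median([f['range_z'] for f in F],0); P=cloud(b); Z=P[...,2]
m=(abs(P[...,0]-.53)<.05)&(abs(P[...,1]+.205)<.045)
for lo,hi in((.071,.079),(.08,.09),(.1,.12),(.12,.135),(.136,.15),(.15,.2)):
    q=P[m&(Z>lo)&(Z<hi)]; print(lo,len(q),fitrect(q) if len(q)>4 else '')
a=load('s0'); P0=cloud(a); q=P0[m&(P0[...,2]>.136)&(P0[...,2]<.15)]; print('before',len(q),fitrect(q))
d=cv2.absdiff(F[0]['image'],a['image']).max(2)>40; n,l,s,c=cv2.connectedComponentsWithStats(d.astype(np.uint8)); print([(x[:5].tolist()) for x in s[1:] if x[4]>25])
E
```

```text
t 31.6 pos [ 527.1 -206.    63.9] head 144.6 F [-1.4 -0.3  5.4] Ftool [ 1.  -1.  -5.3] T [[0.127 0.391 0.016]] grip 21.3 tilt 0.29
t 32.1 pos [ 526.8 -205.9   63.3] head 144.6 F [-0.8  0.3 -0.6] Ftool [ 0.8 -0.2  0.6] T [[-0.02  -0.076 -0.045]] grip 54.8 tilt 0.32
t 32.77 pos [ 530.2 -206.4  218.2] head 144.6 F [-0.4 -0.4 -0.1] Ftool [ 0.1 -0.5  0.1] T [[-0.046 -0.004 -0.01 ]] grip 55.2 tilt 0.25
0.071 283 [ 526.9 -203.8   60.2   61.7   67.9]
0.08 57 [ 532.1 -207.1   35.3   28.4   65.5]
0.1 55 [ 537.3 -203.9   16.6   33.5   14.1]
0.12 41 [ 536.2 -203.7   16.8   35.    14.4]
0.136 94 [ 528.5 -204.7   19.8   32.    55.6]
0.15 0 
before 195 [ 260.1 -120.1  113.1  582.9   63.5]
[[77, 0, 95, 95, 3290], [300, 0, 38, 48, 993], [132, 25, 9, 8, 31], [127, 41, 31, 24, 364], [164, 74, 151, 62, 1984], [146, 95, 18, 7, 55], [119, 96, 14, 27, 155], [86, 145, 99, 136, 4424], [163, 153, 17, 7, 46], [141, 155, 66, 62, 2091], [277, 175, 29, 21, 164], [283, 183, 38, 27, 296], [183, 237, 16, 24, 81], [188, 258, 11, 7, 27]]
```

```bash
python3 -m crank "0 0 0 0 0 0;0 0 0 0 0 0" >/dev/null; python3 -c "
from rig import finish_job
print(finish_job())"
```

```text
the job is handed in; nothing more can be done
None
```

The job is handed in: the block was pushed in until it met its seal (about 7 N of push, 2 N of it friction), the cam was turned to about 0.22–0.24 N m, and the screwdriver is upright in its stand; one risk is that joint 7 briefly read 2.6906 against its 2.69 limit during a mistaken turn.

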